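# Find the weak spring clip in the model studio

## Task

One of the three card-clip stands on the model-making desk has a tired spring. Tug the wooden-topped cards straight up, gently, to find the clip that lets its card slide, without ever lifting or tipping a stand by its card; draw that card right out and put it in the orange repair tray, then stand its empty clip stand upright on the tray floor beside the card. Leave the two sound stands where they are with their cards fully down in their clips, and do not disturb the house model, glue bottle or mug.

Things in the scene. Friction and masses are not known exactly. Their poses are not given: they have to be found in the camera images.
- stand_a: One of three look-alike clip stands, 0.78 to 0.92 kg (7.5 to 9 N lifts one): blue base 90 (x) x 80 (y) x 20 mm with an upright steel spring clip. Origin: centre of underside, z up. A sound clip holds its card against 12 N or more, so the stand would rise first; the weak one lets its card slide at under 4 N. Sprung jaw: 36 mm wide, y = 2 to 10, z = 36 to 58 mm; flared handles up to z = 74 mm.
- jaw_a (a point): Centre of the fixed jaw of stand_a, at (0, -6, 40) mm of the stand: upright steel plate 44 mm wide in x, y = -10 to -2 mm, z = 20 to 60 mm. Gripped by its two side edges (closing along the stand's x) it carries the empty stand. Axes as the stand's.
- card_a: Test card in the clip of stand_a, 30 g: white panel 50 (x) x 4 (y) x 60 mm high with a wooden grip bar on top, z = 58 to 84 mm. Origin: middle of the lower edge, z up. At the start it stands on a ledge at (0, 0, 34) mm of its stand, axes parallel, so the bar spans 92 to 118 mm above the desk; drawn straight up 24 mm or more it is clear of the jaws.
- bar_a (a point): Centre of the wooden grip bar of card_a: 56 mm (x) x 12 mm (y) x 26 mm high, 71 mm above the card's origin.
- stand_b: One of three look-alike clip stands, 0.78 to 0.92 kg (7.5 to 9 N lifts one): blue base 90 (x) x 80 (y) x 20 mm with an upright steel spring clip. Origin: centre of underside, z up. A sound clip holds its card against 12 N or more, so the stand would rise first; the weak one lets its card slide at under 4 N. Sprung jaw: 36 mm wide, y = 2 to 10, z = 36 to 58 mm; flared handles up to z = 74 mm.
- jaw_b (a point): Centre of the fixed jaw of stand_b, at (0, -6, 40) mm of the stand: upright steel plate 44 mm wide in x, y = -10 to -2 mm, z = 20 to 60 mm. Gripped by its two side edges (closing along the stand's x) it carries the empty stand. Axes as the stand's.
- card_b: Test card in the clip of stand_b, 30 g: white panel 50 (x) x 4 (y) x 60 mm high with a wooden grip bar on top, z = 58 to 84 mm. Origin: middle of the lower edge, z up. At the start it stands on a ledge at (0, 0, 34) mm of its stand, axes parallel, so the bar spans 92 to 118 mm above the desk; drawn straight up 24 mm or more it is clear of the jaws.
- bar_b (a point): Centre of the wooden grip bar of card_b: 56 mm (x) x 12 mm (y) x 26 mm high, 71 mm above the card's origin.
- stand_c: One of three look-alike clip stands, 0.78 to 0.92 kg (7.5 to 9 N lifts one): blue base 90 (x) x 80 (y) x 20 mm with an upright steel spring clip. Origin: centre of underside, z up. A sound clip holds its card against 12 N or more, so the stand would rise first; the weak one lets its card slide at under 4 N. Sprung jaw: 36 mm wide, y = 2 to 10, z = 36 to 58 mm; flared handles up to z = 74 mm.
- jaw_c (a point): Centre of the fixed jaw of stand_c, at (0, -6, 40) mm of the stand: upright steel plate 44 mm wide in x, y = -10 to -2 mm, z = 20 to 60 mm. Gripped by its two side edges (closing along the stand's x) it carries the empty stand. Axes as the stand's.
- card_c: Test card in the clip of stand_c, 30 g: white panel 50 (x) x 4 (y) x 60 mm high with a wooden grip bar on top, z = 58 to 84 mm. Origin: middle of the lower edge, z up. At the start it stands on a ledge at (0, 0, 34) mm of its stand, axes parallel, so the bar spans 92 to 118 mm above the desk; drawn straight up 24 mm or more it is clear of the jaws.
- bar_c (a point): Centre of the wooden grip bar of card_c: 56 mm (x) x 12 mm (y) x 26 mm high, 71 mm above the card's origin.
- tray: Orange repair tray, fixed to the desk, 250 mm (its x) x 210 mm (y), open on top, walls 5 mm thick and 30 mm high, floor 5 mm thick. Origin: centre of its underside.
- house_model: Bystander: small wooden house model with dark roof, on a cork base 80 x 110 mm, about 75 mm high. Origin: centre of its underside.
- glue: Bystander: white glue bottle with red cap, 48 mm across, 110 mm high. Origin: centre of its underside.
- mug: Bystander: blue mug, 76 mm across, 90 mm high, handle on its +y side. Origin: centre of its underside.
Mind the look-alikes: they are no part of the job. What is shaped like the card_c but yellow is not meant.

How it is judged:
By the outcome, as a careful person would: the job done as asked, in the order asked, and still so for the second after the job is handed in, with the robot touching nothing.
It also fails if it takes over 70 s, if anything falls off the work surface, if the arm or the gripper's body presses on something with over 40 N, if the wrist force passes 120 N, or if a joint passes its speed limit or range.

## Robot

A 6-joint arm with a two-finger parallel gripper is mounted at the origin on the work surface. World frame = base frame: x ahead of the robot, y to its left, z up, the work surface at z = 0. Lengths are in mm, angles in rad, forces in N, time in s.
With the tool pointing down it reaches from about 300 to 950 mm from the base axis. Payload 3.1 kg.
Tool frame: the origin (TCP) lies at the very end of the fingers, on their centre line; the grasp point (between the pads) lies 19 mm behind it; z points along the fingers, y is the line along which they close (so a half turn about z gives the same grasp; the last joint's range is limited). The gripper opens to 85 mm and grips with 20 to 120 N. Pads are 22 mm wide; open, the fingers measure 114 mm over their backs; the gripper's body (76 mm by 85 mm) begins 54 mm behind the grasp point. The pads swing forward as they close: fully open they stand 13 mm farther back than shut.
Start: joints at [-1.374, 0.308, 1.634, -0, 1.2, -0.07], TCP at [164.751, -602.901, 231.272] pointing down, gripper open.
Joint ranges: [-3.06, 3.06], [-0.79, 1.96], [0.05, 2.63], [-1.19, 4.34], [0.05, 2.64], [-2.94, 2.94]. Speed limits (rad/s): [2.79, 2.79, 3.14, 3.14, 3.14, 3.14].

## Interface

Orientations are given as a unit quaternion [w, x, y, z].
In Python, from rig import robot, get_image, calibration, close_job gives the robot as it stands. The module is installed in compiled form; this text tells all that it offers.
- The arm moves only by the tool step_arm, never from a script. Its argument "deltas" is a list of rows, each a list of 2 entries, a list of its own where there are three numbers: the shift along the tool's x, y, z in cm, then the turn, a rotation vector about the tool's x, y, z in degrees. A call has 1 to 20 rows; each row shifts and turns the commanded pose from where the row before left it, along the tool's axes as they then stand; what a row does not reach is not made up. A row lasts 1/8 s, in which the tool goes at most 62.5 mm and 10.7 degrees, less where a joint would pass 70% of its speed; a pose out of reach is approached as far as the arm can. A call is refused whole if a number of a shift passes 6.25 or a number of a turn 10.7, either way. A call with a gripper value outside its range is refused whole. "grip" is the opening, from -1 (shut) to 1 (fully open), so that 0 is half open, set as the call begins (left out, the last holds). The fingers move at their own pace and stop on an object; "newtons" is the grip in N (left out, the last holds). Time passes only in rows, so rows that do not move let the fingers close. It gives the time, the measured TCP pose, the force, the opening and the grip force at its end, in the units of the state.
- robot.state(): the state, without advancing time (a new reading comes with each control period).
- get_image(name): name is "scene" or "top" or "wrist"; returns (picture, depth): 480x640x3 uint8, red, green, blue; 480x640 float32, mm along the optical axis (not along the pixel's ray), 0 where there is no reading.
- calibration(name): a dict with "intrinsics" (3x3 intrinsics, pixels), "k1" (the pictures are not rectified: a ray, as slopes to the right and down, at radius r is drawn at 1 + k1 r^2 times it, then the intrinsics apply), "rvec" (rotation vector, rad) and "tvec" (3), from world to camera coordinates, as OpenCV has them. Camera axes: x right, y down, z forward; pixel columns grow to the right and rows downward; lengths in mm; the calibration is good to about 2 mm. A picture is of the moment at which its call begins: read the wrist's pose just before it. calibration takes no time and is no camera call; for the wrist camera it gives the pose at the moment of the call.
- close_job(): hands the job in; it is judged then, once.
The state is a dict: "clock": time; "q": joint angles; "joint_vel": joint speeds; "effort": joint torques, N m; "tcp_pos": TCP position; "tool_rot": TCP orientation; "ft_force": force on the tool from outside, world axes, zero at the start; "torque": the same for the moment, N m; "gripper_width": finger opening in mm; "gripper_force": force on a finger pad.
Only numpy, scipy, OpenCV 4.12 (cv2) and the standard library are available. Lean on these libraries where they do the work, as an engineer would, in place of code of your own. Each camera call takes 0.05 s, during which the arm holds its last target. There are 200 camera calls.

## Working session

There is one attempt and no reset: what is moved stays moved. The work goes in short steps, Python scripts to look and compute and a tool call to move; the robot and the scene stay as the last step left them, time stands still between calls to the robot, and variables do not carry over. Pictures are saved under pics/ and viewed, at most 10 in all, crops included, and the job is handed in when it is done.

Besides the shell and the picture viewer there is one more tool, called after "Call:" in YAML: its name, and indented under it one key for each argument. step_arm: Moves the arm, as the interface text tells. Its arguments: {"type":"object","properties":{"deltas":{"type":"array","items":{"type":"array"}},"grip":{"type":"number"},"newtons":{"type":"number"}},"required":["deltas"]}

```bash
ls; mkdir -p pics
python3 - <<'E'
from rig import robot,get_image,calibration
import cv2,numpy as np
s=robot.state();print({k:np.round(v,3).tolist() for k,v in s.items()})
for n in("scene","top"):
    p,d=get_image(n);cv2.imwrite(f"pics/{n}0.png",p[...,::-1]);np.savez(f"{n}0.npz",p=p,d=d)
    c=calibration(n);print(n,{k:np.round(v,4).tolist() for k,v in c.items()})
E
```

```text
pics
{'clock': 0.0, 'q': [-1.374, 0.309, 1.635, 0.0, 1.2, -0.07], 'joint_vel': [0.001, 0.0, -0.0, -0.001, 0.001, -0.001], 'effort': [-0.0, -41.525, -27.666, -0.0, 0.01, 0.0], 'tcp_pos': [164.593, -602.091, 230.055], 'tool_rot': [-0.001, 0.991, 0.133, -0.0], 'ft_force': [-0.446, 0.226, 0.397], 'torque': [0.056, 0.012, -0.067], 'gripper_force': 0.0, 'gripper_width': 85.645}
scene {'intrinsics': [[437.0825, 0.0, 318.4599], [0.0, 437.0825, 236.1905], [0.0, 0.0, 1.0]], 'k1': -0.0813, 'rvec': [2.2545, 0.6713, -0.2748], 'tvec': [-504.8301, -189.1225, 1174.1208]}
top {'intrinsics': [[624.6492, 0.0, 311.049], [0.0, 624.6492, 240.0877], [0.0, 0.0, 1.0]], 'k1': -0.1139, 'rvec': [2.1375, -2.1245, 0.183], 'tvec': [-17.0175, 615.7627, 1103.1524]}
```

View pics/top0.png

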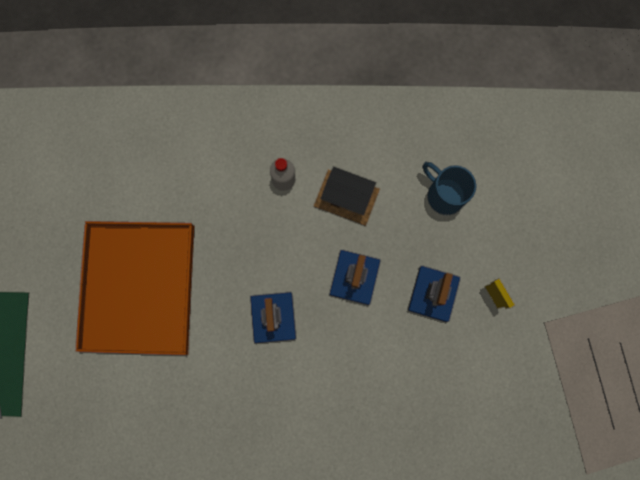

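View pics/scene0.png

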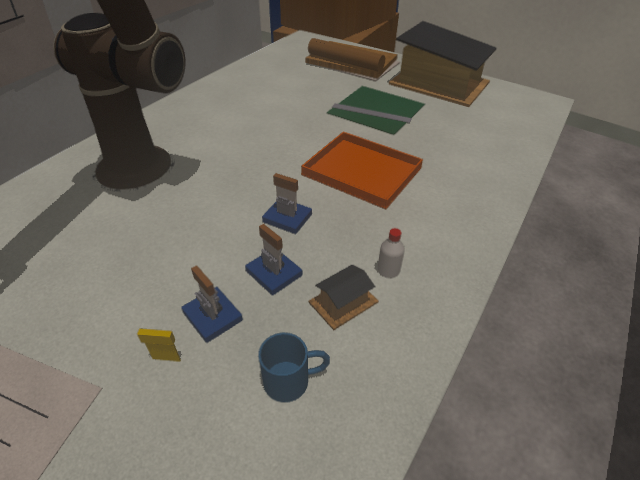

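Top view: three stands at about (272,318), (355,278) and (435,294), the tray at (135,288), glue at (282,172), house at (347,195), mug at (450,188) and the yellow decoy at (500,293). Next I measure them.

```bash
cat > h.py <<'E'
import cv2,numpy as np
from scipy.spatial.transform import Rotation as R
def ray(px,z,c):
    K=c["intrinsics"];k=np.float64([c["k1"],0,0,0])
    u=cv2.undistortPoints(np.float64(px).reshape(-1,1,2),np.float64(K),k).reshape(-1,2)
    M=R.from_rotvec(np.ravel(c["rvec"])).as_matrix();t=np.ravel(c["tvec"])
    o=-M.T@t; d=np.c_[u,np.ones(len(u))]@M
    return o+d*((z-o[2])/d[:,2])[:,None]
def blobs(mask,z,c,amin=60):
    n,l,st,ce=cv2.connectedComponentsWithStats(mask.astype(np.uint8));out=[]
    for i in range(1,n):
        if st[i,4]<amin: continue
        ys,xs=np.nonzero(l==i); P=ray(np.c_[xs,ys],z,c)[:,:2].astype(np.float32)
        r=cv2.minAreaRect(P); b=cv2.boxPoints(r); e=[b[1]-b[0],b[2]-b[1]]
        L=sorted(e,key=lambda v:-np.hypot(*v)); a=np.degrees(np.arctan2(L[0][1],L[0][0]))%180
        out.append((np.round(ce[i]).tolist(),int(st[i,4]),np.round(r[0],1).tolist(),[round(float(np.hypot(*v)),1) for v in L],round(float(a),1)))
    return out
E
python3 - <<'E'
from h import *; from rig import calibration
for n in("top","scene"):
    f=np.load(n+"0.npz");p=f["p"];c=calibration(n)
    h=cv2.cvtColor(p,cv2.COLOR_RGB2HSV);H,S,V=cv2.split(h)
    if n=="top":
        for nm,m,z in(("blue z20",(H>105)&(H<125)&(S>150)&(V>40),20),("wood z118",(H<14)&(S>110)&(S<215)&(V>50),118),("orange z30",(H<14)&(S>215)&(V>90),30)):
            print(nm);[print("  ",b) for b in blobs(m,z,c)]
        for q in[(272,318),(270,305),(358,262),(445,280)]: print(q,h[q[1],q[0]],f["d"][q[1],q[0]])
        print("mug,glue,house",ray([(450,188),(282,172),(347,195)],[0],c).round(0)) if 0 else None
        print(ray([(455,175)],90,c).round(),ray([(281,164)],110,c).round(),ray([(347,197)],30,c).round(),ray([(500,293)],40,c).round())
E
```

```text
blue z20
   ([354.0, 279.0], 1209, [551.6, -95.8], [85.4, 74.4], 166.1)
   ([431.0, 295.0], 1167, [520.7, -245.5], [86.2, 75.8], 163.6)
   ([274.0, 319.0], 1232, [474.7, 58.0], [85.0, 75.2], 5.8)
wood z118
   ([281.0, 165.0], 73, [742.3, 42.1], [22.4, 19.7], 0.8)
   ([127.0, 286.0], 504, [520.8, 293.5], [230.5, 197.4], 179.4)
   ([117.0, 235.0], 330, [620.1, 312.9], [204.2, 84.2], 116.9)
   ([82.0, 314.0], 168, [472.8, 385.0], [120.0, 5.8], 179.1)
orange z30
   ([118.0, 223.0], 78, [651.9, 353.1], [135.2, 9.7], 93.6)
   ([132.0, 290.0], 10975, [528.6, 319.4], [244.1, 205.2], 179.4)
(272, 318) [ 13 156  77] 1065.9015
(270, 305) [ 14 173  87] 1070.6266
(358, 262) [ 14 165  82] 1086.0756
(445, 280) [ 14 168  82] 1076.5582
[[ 732. -277.   90.]] [[745.  42. 110.]] [[704. -81.  30.]] [[ 520. -366.   40.]]
```

Run:
```python
from h import *; from rig import calibration
n="top";f=np.load(n+"0.npz");p=f["p"];c=calibration(n)
H,S,V=cv2.split(cv2.cvtColor(p,cv2.COLOR_RGB2HSV))
m=(H>=8)&(H<20)&(S>110)&(S<215)&(V>50); m[:,:220]=0;m[:230]=0
[print(b) for b in blobs(m,118,c,20)]
m=(H<20)&(S>190)&(V>60); print(*blobs(m[:, :220],30,c),sep="\n")
k=p[240:345,240:470]; cv2.imwrite("pics/crop1.png",cv2.resize(k[...,::-1],(790,360),interpolation=cv2.INTER_CUBIC))
```

```text
([358.0, 271.0], 208, [551.6, -95.4], [55.2, 12.1], 166.8)
([445.0, 289.0], 210, [521.0, -245.8], [54.8, 12.0], 163.3)
([269.0, 315.0], 207, [474.8, 58.0], [53.8, 11.4], 5.6)
([136.0, 288.0], 13713, [529.2, 318.4], [246.2, 210.8], 179.3)
```

View pics/crop1.png

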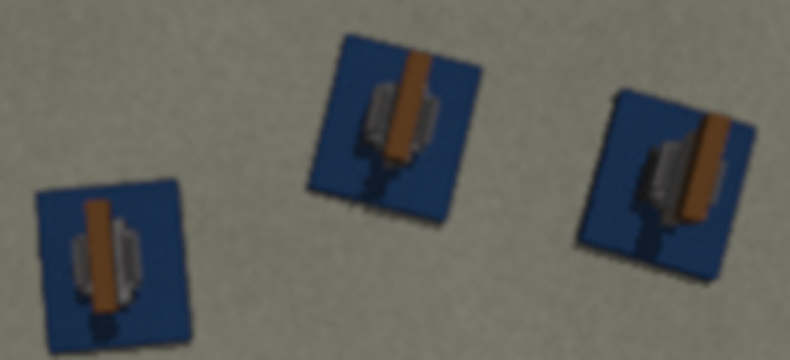

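The bases (z=20) and bars (z=118) agree within 1 mm, so the stands are S1 (475,58, yaw 5.7°), S2 (552,-96, -13.5°) and S3 (521,-246, -16.5°). S3 comes first; its handle side isn't needed yet.

Call:
step_arm:
  deltas:
    - [[4.38,-2.5,0],[0,0,0]]
    - [[4.38,-2.5,0],[0,0,0]]
    - [[4.38,-2.5,0],[0,0,0]]
    - [[4.38,-2.5,0],[0,0,0]]
    - [[4.38,-2.5,0],[0,0,0]]
    - [[4.38,-2.5,0],[0,0,0]]
    - [[4.38,-2.5,0],[0,0,0]]
    - [[4.38,-2.5,0],[0,0,0]]
    - [[4.38,-2.5,0],[0,0,0]]
    - [[4.38,-2.5,0],[0,0,0]]
    - [[0,0,1],[0,0,-9.7]]
    - [[0,0,1],[0,0,-9.7]]
    - [[0,0,1],[0,0,-9.7]]
    - [[0,0,1],[0,0,-9.7]]
    - [[0,0,1],[0,0,-9.7]]
    - [[0,0,1],[0,0,-9.7]]
    - [[0,0,0],[0,0,0]]
    - [[0,0,0],[0,0,0]]
  grip: 1
  newtons: 25

```text
clock: 2.35
tcp_pos: [521.3, -246.3, 171.3]
tool_rot: [-0.0, 0.802, 0.597, -0.0]
ft_force: [-0.1, -0.5, -0.3]
gripper_width: 85.1
gripper_force: 0.0
```

```bash
cat >> h.py <<'E'
def tool():
    from rig import robot
    s=robot.state();w,x,y,z=s["tool_rot"];M=R.from_quat([x,y,z,w]).as_matrix()
    print("t",round(s["clock"],2),"tcp",np.round(s["tcp_pos"],1),"tooly deg",np.degrees(np.arctan2(M[1,1],M[0,1])).round(1),"z",M[:,2].round(3),"F",np.round(s["ft_force"],2),"q",np.round(s["q"],2),"w",round(s["gripper_width"],1))
    return s,M
def goto(xyz,yaw=None):
    s,M=tool(); d=M.T@(np.float64(xyz)-s["tcp_pos"])
    print("need tool shift cm",(d/10).round(2))
    if yaw is not None:
        a=np.degrees(np.arctan2(M[1,1],M[0,1])); t=(yaw-a+90)%180-90; print("tool z turn",round(-t,1))
E
python3 - <<'E'
from h import *; from rig import *
goto([520.9,-245.6,88],-16.5)
p,d=get_image("wrist");c=calibration("wrist");cv2.imwrite("pics/w1.png",p[...,::-1])
H,S,V=cv2.split(cv2.cvtColor(p,cv2.COLOR_RGB2HSV))
print(*blobs((H>=8)&(H<20)&(S>110)&(S<215)&(V>50),118,c,100),sep="\n")
E
```

```text
t 2.35 tcp [ 521.3 -246.3  171.3] tooly deg -16.6 z [-0.  0. -1.] F [-0.15 -0.46 -0.33] q [-0.52  0.28  1.8   0.    1.06 -0.23] w 85.1
need tool shift cm [ 0.05 -0.06  8.33]
tool z turn -0.1
([496.0, 7.0], 1679, [638.9, -143.6], [50.8, 7.4], 162.9)
([319.0, 257.0], 2442, [524.3, -241.5], [53.6, 17.7], 163.4)
```

View pics/w1.png

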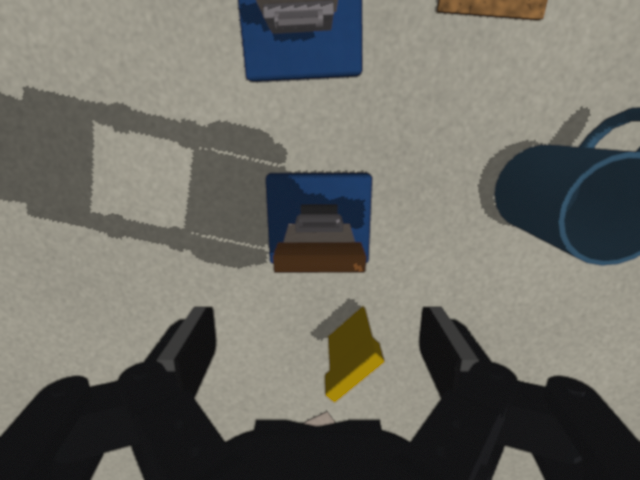

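The bar lies at (319,257), centred between the fingers (214 and 421). I descend and close in stages.

Call:
step_arm:
  deltas:
    - [[0.05,-0.05,3],[0,0,0]]
    - [[0,0,3],[0,0,0]]
    - [[0,0,1.8],[0,0,0]]
    - [[0,0,0.5],[0,0,0]]
    - [[0,0,0],[0,0,0]]
    - [[0,0,0],[0,0,0]]
  grip: 0.42

```text
clock: 3.15
tcp_pos: [521.7, -246.1, 89.4]
tool_rot: [0.001, 0.801, 0.598, 0.0]
ft_force: [0.4, 0.0, 0.4]
gripper_width: 60.4
gripper_force: 0.0
```

Call:
step_arm:
  deltas:
    - [[0,0,0],[0,0,0]]
    - [[0,0,0],[0,0,0]]
  grip: 0.36

```text
clock: 3.4
tcp_pos: [521.5, -245.9, 89.0]
tool_rot: [0.001, 0.801, 0.598, 0.0]
ft_force: [-0.2, -0.3, 0.6]
gripper_width: 58.1
gripper_force: 0.2
```

Call:
step_arm:
  deltas:
    - [[0,0,0],[0,0,0]]
    - [[0,0,0],[0,0,0]]
  grip: 0.33

```text
clock: 3.65
tcp_pos: [522.1, -246.2, 89.0]
tool_rot: [0.001, 0.801, 0.598, 0.001]
ft_force: [2.0, -0.3, 1.4]
gripper_width: 56.7
gripper_force: 1.1
```

Call:
step_arm:
  deltas:
    - [[0,0.05,0],[0,0,0]]
    - [[0,0,0],[0,0,0]]
  grip: 0.31

```text
clock: 3.9
tcp_pos: [522.4, -246.2, 88.9]
tool_rot: [0.001, 0.801, 0.598, 0.0]
ft_force: [2.4, -1.0, 3.0]
gripper_width: 55.7
gripper_force: 2.0
```

Call:
step_arm:
  deltas:
    - [[0,0,0],[0,0,0]]
    - [[0,0,0],[0,0,0]]
    - [[0,0,0],[0,0,0]]
  grip: 0.1

```text
clock: 4.28
tcp_pos: [522.4, -246.2, 89.0]
tool_rot: [0.001, 0.801, 0.598, 0.0]
ft_force: [2.8, -0.7, 4.8]
gripper_width: 55.7
gripper_force: 27.9
```

Call:
step_arm:
  deltas:
    - [[0,0.04,-0.05],[0,0,0]]
    - [[0,0,0],[0,0,0]]

```text
clock: 4.53
tcp_pos: [522.4, -246.2, 89.1]
tool_rot: [0.001, 0.801, 0.598, 0.0]
ft_force: [3.2, -0.6, 2.8]
gripper_width: 55.8
gripper_force: 27.8
```

Call:
step_arm:
  deltas:
    - [[0,0,-0.04],[0,0,0]]
    - [[0,0,0],[0,0,0]]

```text
clock: 4.78
tcp_pos: [522.4, -246.2, 89.0]
tool_rot: [0.001, 0.801, 0.598, 0.0]
ft_force: [5.4, -1.7, 1.5]
gripper_width: 55.5
gripper_force: 27.5
```

Call:
step_arm:
  deltas:
    - [[0,-0.05,-0.04],[0,0,0]]
    - [[0,0,0],[0,0,0]]
    - [[0,0,0],[0,0,0]]

```text
clock: 5.15
tcp_pos: [521.1, -245.6, 89.1]
tool_rot: [-0.0, 0.801, 0.598, -0.0]
ft_force: [3.9, -1.6, -1.4]
gripper_width: 55.7
gripper_force: 27.3
```

```bash
python3 -c "
from h import *;tool()"
```

```text
t 5.15 tcp [ 521.1 -245.6   89.1] tooly deg -16.5 z [-0.001  0.    -1.   ] F [ 3.89 -1.61 -1.38] q [-0.52  0.39  1.85 -0.    0.91 -0.23] w 55.7
```

Call:
step_arm:
  deltas:
    - [[0,0,-0.04],[0,0,0]]
    - [[0,0,0],[0,0,0]]

```text
clock: 5.4
tcp_pos: [520.2, -245.2, 89.1]
tool_rot: [-0.001, 0.801, 0.598, -0.001]
ft_force: [3.6, -0.7, -4.0]
gripper_width: 55.6
gripper_force: 27.2
```

Call:
step_arm:
  deltas:
    - [[0,0,-0.03],[0,0,0]]
    - [[0,0,0],[0,0,0]]

```text
clock: 5.65
tcp_pos: [519.8, -244.9, 89.1]
tool_rot: [-0.002, 0.801, 0.598, -0.001]
ft_force: [0.6, -0.5, -5.0]
gripper_width: 55.5
gripper_force: 27.6
```

S3 holds at 5 N with no slide, so it is sound. I ease off and release.

Call:
step_arm:
  deltas:
    - [[0,0,0.05],[0,0,0]]
    - [[0,0,0.03],[0,0,0]]
    - [[0,0,0],[0,0,0]]

```text
clock: 6.02
tcp_pos: [519.9, -245.0, 89.1]
tool_rot: [-0.002, 0.801, 0.598, -0.001]
ft_force: [-3.4, 1.6, -0.7]
gripper_width: 55.5
gripper_force: 28.2
```

Call:
step_arm:
  deltas:
    - [[0,0,0],[0,0,0]]
    - [[0,0,0],[0,0,0]]
    - [[0,0,0],[0,0,0]]
    - [[0,0,-2],[0,0,0]]
    - [[0,0,-4],[0,0,0]]
    - [[0,0,0],[0,0,0]]
    - [[0,0,0],[0,0,0]]
  grip: 0.9

```text
clock: 6.9
tcp_pos: [521.7, -245.9, 150.5]
tool_rot: [0.001, 0.801, 0.598, 0.0]
ft_force: [0.1, -1.2, -0.3]
gripper_width: 81.5
gripper_force: 0.0
```

Run:
```python
from h import *; from rig import *
goto([551.6,-95.5,150],-13.5)
p,d=get_image("top");c=calibration("top")
H,S,V=cv2.split(cv2.cvtColor(p,cv2.COLOR_RGB2HSV))
print(*blobs((H>105)&(H<125)&(S>150)&(V>40),20,c),sep="\n")
```

```text
t 6.9 tcp [ 521.7 -245.9  150.5] tooly deg -16.5 z [ 0.001 -0.001 -1.   ] F [ 0.15 -1.16 -0.33] q [-0.52  0.31  1.82  0.    1.02 -0.23] w 81.5
need tool shift cm [15.27 -1.41  0.04]
tool z turn -3.0
([354.0, 279.0], 1213, [551.6, -95.8], [85.4, 74.4], 166.1)
([423.0, 292.0], 758, [522.7, -228.4], [85.3, 43.2], 163.8)
([274.0, 319.0], 1229, [474.7, 58.0], [84.9, 75.1], 5.8)
```

Call:
step_arm:
  deltas:
    - [[3.82,-0.35,0],[0,0,0]]
    - [[3.82,-0.35,0],[0,0,0]]
    - [[3.82,-0.35,0],[0,0,0]]
    - [[3.81,-0.36,0],[0,0,0]]
    - [[0,0,0],[0,0,-3]]
    - [[0,0,0],[0,0,0]]
    - [[0,0,0],[0,0,0]]
    - [[0,0,0],[0,0,0]]

```text
clock: 7.95
tcp_pos: [551.0, -95.8, 149.2]
tool_rot: [-0.0, 0.786, 0.618, -0.0]
ft_force: [-0.3, 0.5, -0.2]
gripper_width: 80.9
gripper_force: 0.0
```

Run:
```python
from h import *; from rig import *
goto([551.6,-95.5,89],-13.5)
p,d=get_image("top");c=calibration("top")
H,S,V=cv2.split(cv2.cvtColor(p,cv2.COLOR_RGB2HSV))
print(*blobs((H>105)&(H<125)&(S>150)&(V>40),20,c),sep="\n")
```

```text
t 7.95 tcp [551.  -95.8 149.2] tooly deg -13.6 z [-0.001  0.    -1.   ] F [-0.26  0.5  -0.18] q [-0.25  0.28  1.86 -0.    1.01 -0.01] w 80.9
need tool shift cm [0.05 0.06 6.02]
tool z turn -0.1
([341.0, 282.0], 305, [545.7, -71.1], [64.4, 24.5], 0.0)
([437.0, 299.0], 739, [515.8, -250.8], [86.3, 61.7], 163.7)
([369.0, 293.0], 87, [523.2, -121.2], [41.3, 11.4], 165.5)
([274.0, 319.0], 1233, [474.7, 58.0], [85.1, 75.0], 6.0)
```

Call:
step_arm:
  deltas:
    - [[0.05,0.06,3],[0,0,0]]
    - [[0,0,2.5],[0,0,0]]
    - [[0,0,0.5],[0,0,0]]
    - [[0,0,0],[0,0,0]]
    - [[0,0,0],[0,0,0]]
  grip: 0.42

```text
clock: 8.62
tcp_pos: [552.6, -95.2, 90.5]
tool_rot: [0.001, 0.785, 0.619, 0.0]
ft_force: [0.5, -0.1, -0.2]
gripper_width: 60.8
gripper_force: 0.0
```

Call:
step_arm:
  deltas:
    - [[0,0,0],[0,0,0]]
    - [[0,0,0],[0,0,0]]
  grip: 0.35

```text
clock: 8.88
tcp_pos: [552.5, -95.1, 90.2]
tool_rot: [0.001, 0.785, 0.619, 0.0]
ft_force: [-0.4, 0.2, 1.0]
gripper_width: 57.2
gripper_force: 0.2
```

Call:
step_arm:
  deltas:
    - [[0,0,0],[0,0,0]]
    - [[0,0,0],[0,0,0]]
  grip: 0.32

```text
clock: 9.12
tcp_pos: [553.1, -95.3, 90.2]
tool_rot: [0.001, 0.785, 0.619, 0.001]
ft_force: [2.4, -0.6, 1.8]
gripper_width: 56.6
gripper_force: 1.0
```

Call:
step_arm:
  deltas:
    - [[0,0.05,0],[0,0,0]]
    - [[0,0,0],[0,0,0]]
    - [[0,0,0],[0,0,0]]
    - [[0,0,0],[0,0,0]]
  grip: 0.1

```text
clock: 9.62
tcp_pos: [553.3, -95.3, 90.4]
tool_rot: [0.001, 0.785, 0.619, 0.001]
ft_force: [1.1, -0.2, 4.7]
gripper_width: 55.1
gripper_force: 27.7
```

Call:
step_arm:
  deltas:
    - [[0,0,-0.06],[0,0,0]]
    - [[0,0,0],[0,0,0]]

```text
clock: 9.88
tcp_pos: [553.3, -95.3, 90.3]
tool_rot: [0.001, 0.785, 0.619, 0.001]
ft_force: [2.2, -1.0, 2.0]
gripper_width: 55.5
gripper_force: 27.5
```

Call:
step_arm:
  deltas:
    - [[0,0,-0.05],[0,0,0]]
    - [[0,0,0],[0,0,0]]

```text
clock: 10.12
tcp_pos: [553.0, -95.3, 90.4]
tool_rot: [0.001, 0.785, 0.619, 0.0]
ft_force: [4.5, -1.6, -1.7]
gripper_width: 55.4
gripper_force: 27.2
```

Call:
step_arm:
  deltas:
    - [[0,0,-0.04],[0,0,0]]
    - [[0,0,0],[0,0,0]]

```text
clock: 10.38
tcp_pos: [551.9, -95.0, 90.4]
tool_rot: [-0.0, 0.785, 0.619, -0.0]
ft_force: [3.1, -0.4, -2.9]
gripper_width: 55.9
gripper_force: 27.2
```

Call:
step_arm:
  deltas:
    - [[0,0,-0.03],[0,0,0]]
    - [[0,0,0],[0,0,0]]

```text
clock: 10.62
tcp_pos: [551.2, -94.8, 90.5]
tool_rot: [-0.001, 0.785, 0.619, -0.001]
ft_force: [2.0, -1.6, -4.3]
gripper_width: 55.5
gripper_force: 27.4
```

Call:
step_arm:
  deltas:
    - [[0,0,-0.02],[0,0,0]]
    - [[0,0,0],[0,0,0]]

```text
clock: 10.88
tcp_pos: [550.8, -94.7, 90.5]
tool_rot: [-0.001, 0.785, 0.619, -0.001]
ft_force: [0.1, -0.1, -6.9]
gripper_width: 55.6
gripper_force: 27.8
```

S2 holds nearly 7 N without sliding, so it is sound too. I ease off, release and go to S1.

Call:
step_arm:
  deltas:
    - [[0,0,0.06],[0,0,0]]
    - [[0,0,0.05],[0,0,0]]
    - [[0,0,0],[0,0,0]]

```text
clock: 11.25
tcp_pos: [551.0, -94.7, 90.4]
tool_rot: [-0.001, 0.785, 0.619, -0.001]
ft_force: [-4.4, -0.1, 0.1]
gripper_width: 55.4
gripper_force: 28.7
```

Call:
step_arm:
  deltas:
    - [[0,0,0],[0,0,0]]
    - [[0,0,0],[0,0,0]]
    - [[0,0,0],[0,0,0]]
    - [[0,0,-2],[0,0,0]]
    - [[0,0,-4],[0,0,0]]
    - [[0,0,0],[0,0,0]]
    - [[0,0,0],[0,0,0]]
  grip: 0.9

```text
clock: 12.12
tcp_pos: [552.4, -95.1, 150.3]
tool_rot: [0.0, 0.785, 0.619, 0.0]
ft_force: [-0.7, 0.5, 0.3]
gripper_width: 81.3
gripper_force: 0.0
```

Run:
```python
from h import *
goto([475.2,58,150],5.7)
```

```text
t 12.12 tcp [552.4 -95.1 150.3] tooly deg -13.5 z [ 0. -0. -1.] F [-0.74  0.5   0.29] q [-0.25  0.28  1.85  0.    1.01 -0.01] w 81.3
need tool shift cm [ 13.08 -11.08   0.03]
tool z turn -19.2
```

Call:
step_arm:
  deltas:
    - [[3.27,-2.77,0],[0,0,0]]
    - [[3.27,-2.77,0],[0,0,0]]
    - [[3.27,-2.77,0],[0,0,0]]
    - [[3.27,-2.77,0],[0,0,0]]
    - [[0,0,0],[0,0,-9.6]]
    - [[0,0,0],[0,0,-9.6]]
    - [[0,0,0],[0,0,0]]
    - [[0,0,0],[0,0,0]]
    - [[0,0,0],[0,0,0]]

```text
clock: 13.25
tcp_pos: [475.1, 57.8, 150.0]
tool_rot: [-0.0, 0.672, 0.741, -0.0]
ft_force: [0.8, -0.2, 0.3]
gripper_width: 81.4
gripper_force: 0.0
```

Run:
```python
from h import *; from rig import *
goto([475.2,58,89],5.7)
p,d=get_image("top");c=calibration("top")
H,S,V=cv2.split(cv2.cvtColor(p,cv2.COLOR_RGB2HSV))
print(*blobs((H>105)&(H<125)&(S>150)&(V>40),20,c),sep="\n")
m=(H>=8)&(H<20)&(S>110)&(S<215)&(V>50); m[:,:220]=0;m[:230]=0
[print(b) for b in blobs(m,118,c,20)]
```

```text
t 13.25 tcp [475.1  57.8 150. ] tooly deg 5.6 z [-0.001 -0.    -1.   ] F [ 0.76 -0.23  0.32] q [ 0.03  0.13  2.04  0.    0.98 -0.07] w 81.4
need tool shift cm [0.02 0.02 6.1 ]
tool z turn -0.1
([353.0, 280.0], 1213, [548.9, -95.1], [85.3, 74.3], 166.1)
([430.0, 297.0], 1168, [517.9, -244.1], [86.1, 76.1], 163.4)
([358.0, 272.0], 209, [548.9, -94.8], [55.5, 12.1], 166.8)
([444.0, 290.0], 211, [518.0, -244.3], [54.8, 12.1], 163.6)
```

The two sound stands only shifted about 3 mm and their cards are still seated. Now S1.

Call:
step_arm:
  deltas:
    - [[0,0,3],[0,0,0]]
    - [[0,0,2.5],[0,0,0]]
    - [[0,0,0.5],[0,0,0]]
    - [[0,0,0],[0,0,0]]
    - [[0,0,0],[0,0,0]]
  grip: 0.42

```text
clock: 13.92
tcp_pos: [476.3, 57.9, 91.4]
tool_rot: [0.001, 0.671, 0.741, 0.001]
ft_force: [0.4, -0.4, 0.1]
gripper_width: 60.8
gripper_force: 0.0
```

Call:
step_arm:
  deltas:
    - [[0,0,0],[0,0,0]]
    - [[0,0,0],[0,0,0]]
  grip: 0.33

```text
clock: 14.18
tcp_pos: [475.8, 58.0, 91.0]
tool_rot: [0.0, 0.671, 0.741, 0.0]
ft_force: [-0.0, -0.5, 0.5]
gripper_width: 56.9
gripper_force: 0.0
```

Call:
step_arm:
  deltas:
    - [[0,0,0],[0,0,0]]
    - [[0,0,0],[0,0,0]]
    - [[0,0,0],[0,0,0]]
  grip: 0.1

```text
clock: 14.55
tcp_pos: [475.8, 58.0, 91.0]
tool_rot: [0.0, 0.671, 0.741, 0.0]
ft_force: [-0.9, -0.6, 5.9]
gripper_width: 55.8
gripper_force: 26.6
```

Call:
step_arm:
  deltas:
    - [[0,0,-0.06],[0,0,0]]
    - [[0,0,-0.06],[0,0,0]]
    - [[0,0,0],[0,0,0]]

```text
clock: 14.92
tcp_pos: [475.5, 58.0, 91.3]
tool_rot: [0.0, 0.671, 0.741, 0.0]
ft_force: [2.1, 0.0, -2.6]
gripper_width: 55.7
gripper_force: 26.9
```

Call:
step_arm:
  deltas:
    - [[0,0,-0.05],[0,0,0]]
    - [[0,0,0],[0,0,0]]

```text
clock: 15.18
tcp_pos: [474.9, 57.9, 91.8]
tool_rot: [-0.0, 0.671, 0.741, -0.0]
ft_force: [0.9, -0.4, -2.8]
gripper_width: 55.5
gripper_force: 26.9
```

S1 slides at about 2.7 N, so it is the weak one. I draw its card out.

Call:
step_arm:
  deltas:
    - [[0,0,-0.1],[0,0,0]]
    - [[0,0,-0.1],[0,0,0]]
    - [[0,0,-0.15],[0,0,0]]
    - [[0,0,-0.15],[0,0,0]]
    - [[0,0,-0.2],[0,0,0]]

```text
clock: 15.8
tcp_pos: [475.0, 57.9, 99.1]
tool_rot: [-0.0, 0.671, 0.741, -0.0]
ft_force: [-0.3, -0.8, -2.4]
gripper_width: 55.6
gripper_force: 27.0
```

Call:
step_arm:
  deltas:
    - [[0,0,-0.25],[0,0,0]]
    - [[0,0,-0.25],[0,0,0]]
    - [[0,0,-0.25],[0,0,0]]
    - [[0,0,-0.25],[0,0,0]]
    - [[0,0,-0.25],[0,0,0]]
    - [[0,0,-0.25],[0,0,0]]
    - [[0,0,-0.3],[0,0,0]]
    - [[0,0,-0.5],[0,0,0]]
    - [[0,0,-2],[0,0,0]]
    - [[0,0,-4],[0,0,0]]
    - [[0,0,-4],[0,0,0]]
    - [[0,0,-2],[0,0,0]]
    - [[0,0,0],[0,0,0]]
    - [[0,0,0],[0,0,0]]
    - [[0,0,0],[0,0,0]]

```text
clock: 17.68
tcp_pos: [474.2, 57.9, 240.5]
tool_rot: [-0.001, 0.671, 0.741, -0.001]
ft_force: [0.3, 0.2, -0.2]
gripper_width: 55.3
gripper_force: 27.3
```

Run:
```python
from h import *; from rig import *
goto([600,319,220])
p,d=get_image("scene");cv2.imwrite("pics/s2.png",p[100:400,120:520,::-1])
p,d=get_image("wrist");cv2.imwrite("pics/w2.png",p[...,::-1])
```

```text
t 17.68 tcp [474.2  57.9 240.5] tooly deg 5.7 z [-0.003 -0.    -1.   ] F [ 0.32  0.23 -0.23] q [ 0.03  0.01  1.96  0.    1.17 -0.07] w 55.3
need tool shift cm [24.73 15.11  2.02]
```

View pics/s2.png

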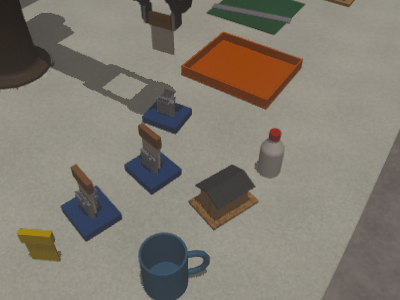

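View pics/w2.png

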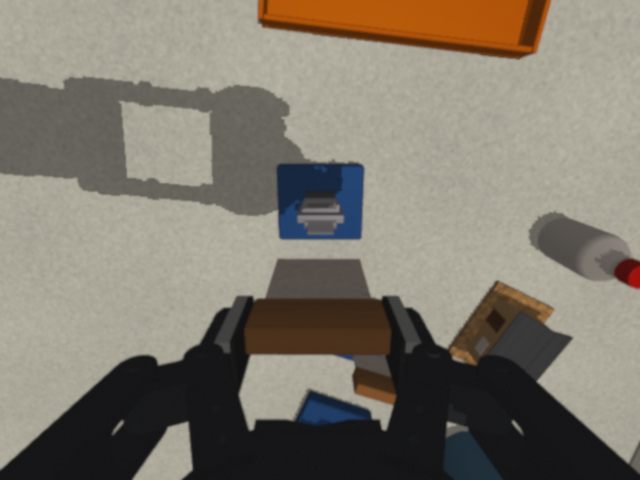

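The card hangs in the gripper at (316,325) and the empty stand is at (320,200), still in place. I carry the card over the tray, turn it radial and tilt it.

Call:
step_arm:
  deltas:
    - [[5.07,2.83,0],[0,0,0]]
    - [[5.07,2.83,0],[0,0,0]]
    - [[5.07,2.83,0],[0,0,0]]
    - [[5.07,2.83,0],[0,0,0]]
    - [[5.07,2.83,0],[0,0,0]]
    - [[0,0,0],[0,0,9.6]]
    - [[0,0,0],[0,0,9.6]]
    - [[0,0,0],[0,0,9.6]]
    - [[0,0,0],[0,0,9.6]]
    - [[0,0,0],[0,0,9.6]]
    - [[0,0,0],[0,0,9.6]]
    - [[0,0,0],[0,0,9.6]]
    - [[0,0,0],[0,10,0]]
    - [[0,0,0],[0,10,0]]
    - [[0,0,0],[0,10,0]]
    - [[0,0,0],[0,10,0]]
    - [[0,0,0],[0,10,0]]
    - [[0,0,0],[0,0,0]]
    - [[0,0,0],[0,0,0]]
    - [[0,0,0],[0,0,0]]

```text
clock: 20.27
tcp_pos: [588.6, 338.2, 244.6]
tool_rot: [-0.11, 0.896, 0.238, 0.359]
ft_force: [-0.5, 0.1, 0.5]
gripper_width: 55.7
gripper_force: 27.3
```

Run:
```python
from h import *
s,M=tool();print(M.round(3))
goto([590,324,65])
```

```text
t 20.27 tcp [588.6 338.2 244.6] tooly deg -59.6 z [ 0.59   0.369 -0.719] F [-0.52  0.1   0.53] q [0.41 0.08 2.08 0.45 0.24 1.07] w 55.7
[[ 0.629  0.506  0.59 ]
 [ 0.348 -0.862  0.369]
 [ 0.695 -0.027 -0.719]]
t 20.27 tcp [588.6 338.2 244.6] tooly deg -59.6 z [ 0.59   0.369 -0.719] F [-0.52  0.1   0.53] q [0.41 0.08 2.08 0.45 0.24 1.07] w 55.7
need tool shift cm [-12.89   1.77  12.46]
```

Call:
step_arm:
  deltas:
    - [[0,0,0],[0,-8,0]]
    - [[0,0,0],[0,0,0]]
    - [[0,0,0],[0,0,0]]

```text
clock: 20.65
tcp_pos: [587.4, 338.1, 243.4]
tool_rot: [-0.094, 0.919, 0.245, 0.295]
ft_force: [-1.2, 0.1, -0.4]
gripper_width: 55.3
gripper_force: 27.3
```

Run:
```python
from h import *
goto([597,328,75])
```

```text
t 20.65 tcp [587.4 338.1 243.4] tooly deg -59.6 z [ 0.496  0.318 -0.808] F [-1.22  0.13 -0.4 ] q [0.42 0.11 1.99 0.22 0.43 1.3 ] w 55.3
need tool shift cm [-9.63  1.83 13.76]
```

Call:
step_arm:
  deltas:
    - [[-1.93,0.36,2.75],[0,0,0]]
    - [[-1.93,0.36,2.75],[0,0,0]]
    - [[-1.93,0.36,2.75],[0,0,0]]
    - [[-1.93,0.36,2.75],[0,0,0]]
    - [[-1.92,0.37,2.75],[0,0,0]]
    - [[0,0,0],[0,0,0]]
    - [[0,0,0],[0,0,0]]

```text
clock: 21.52
tcp_pos: [596.3, 328.7, 82.8]
tool_rot: [-0.095, 0.918, 0.246, 0.295]
ft_force: [0.6, 0.6, -0.7]
gripper_width: 55.7
gripper_force: 27.3
```

Run:
```python
from h import *
goto([598,328,55])
```

```text
t 21.52 tcp [596.3 328.7  82.8] tooly deg -59.5 z [ 0.496  0.319 -0.808] F [ 0.64  0.63 -0.69] q [0.39 0.38 2.06 0.89 0.14 0.59] w 55.7
need tool shift cm [-1.55  0.23  2.3 ]
```

Call:
step_arm:
  deltas:
    - [[0,0,0],[0,-6,0]]
    - [[-0.3,0.06,0.6],[0,0,0]]
    - [[-0.3,0.06,0.6],[0,0,0]]
    - [[-0.3,0.06,0.6],[0,0,0]]
    - [[0,0,0],[0,0,0]]
    - [[0,0,0],[0,0,0]]

```text
clock: 22.28
tcp_pos: [598.3, 335.3, 64.4]
tool_rot: [-0.097, 0.924, 0.251, 0.272]
ft_force: [0.2, 0.1, -0.4]
gripper_width: 55.6
gripper_force: 27.3
```

Run:
```python
from h import *
goto([598,328,58])
```

```text
t 22.27 tcp [598.3 335.3  64.4] tooly deg -58.8 z [ 0.453  0.316 -0.834] F [ 0.19  0.11 -0.36] q [0.39 0.42 2.02 0.75 0.18 0.73] w 55.6
need tool shift cm [-0.67  0.64  0.29]
```

Call:
step_arm:
  deltas:
    - [[-0.35,0.3,0.4],[0,0,0]]
    - [[-0.1,0,0.3],[0,0,0]]
    - [[0,0,0],[0,0,0]]
    - [[0,0,0],[0,0,0]]

```text
clock: 22.78
tcp_pos: [599.1, 332.9, 54.7]
tool_rot: [-0.097, 0.924, 0.251, 0.271]
ft_force: [-1.1, -0.6, 0.4]
gripper_width: 55.1
gripper_force: 27.3
```

Call:
step_arm:
  deltas:
    - [[-0.1,0,0.15],[0,0,0]]
    - [[0,0,0],[0,0,0]]
    - [[0,0,0],[0,0,0]]

```text
clock: 23.15
tcp_pos: [599.7, 333.1, 53.4]
tool_rot: [-0.097, 0.924, 0.251, 0.271]
ft_force: [-0.0, 1.3, 2.2]
gripper_width: 55.2
gripper_force: 27.5
```

Contact with the floor at z≈53. I release and withdraw along the tool axis.

Call:
step_arm:
  deltas:
    - [[0,0,0],[0,0,0]]
    - [[0,0,0],[0,0,0]]
    - [[0,0,0],[0,0,0]]
    - [[0,0,0],[0,0,0]]
    - [[0,0,-2],[0,0,0]]
    - [[0,0,-5],[0,0,0]]
    - [[0,0,-5],[0,0,0]]
    - [[0,0,-5],[0,0,0]]
    - [[0,0,-3],[0,0,0]]
    - [[0,0,0],[0,0,0]]
    - [[0,0,0],[0,0,0]]
  grip: 1

```text
clock: 24.52
tcp_pos: [508.4, 269.8, 218.8]
tool_rot: [-0.097, 0.924, 0.251, 0.27]
ft_force: [0.3, -0.8, 0.0]
gripper_width: 85.6
gripper_force: 0.0
```

Run:
```python
from h import *; from rig import *
s,M=tool();print(M.round(3))
p,d=get_image("scene");a=p[100:250,220:460]
p,d=get_image("top");b=p[210:370,60:320];np.savez("top1.npz",p=p)
im=np.zeros((600,780,3),np.uint8);im[:300,:480]=cv2.resize(a,(480,300));b2=cv2.resize(b,(487,300),interpolation=cv2.INTER_CUBIC);im[300:,:487]=b2
cv2.imwrite("pics/m3.png",im[...,::-1])
```

```text
t 24.52 tcp [508.4 269.8 218.8] tooly deg -58.9 z [ 0.451  0.315 -0.835] F [ 0.29 -0.83  0.05] q [ 0.33 -0.05  2.19  0.35  0.47  1.1 ] w 85.6
[[ 0.728  0.517  0.451]
 [ 0.412 -0.855  0.315]
 [ 0.548 -0.044 -0.835]]
```

View pics/m3.png

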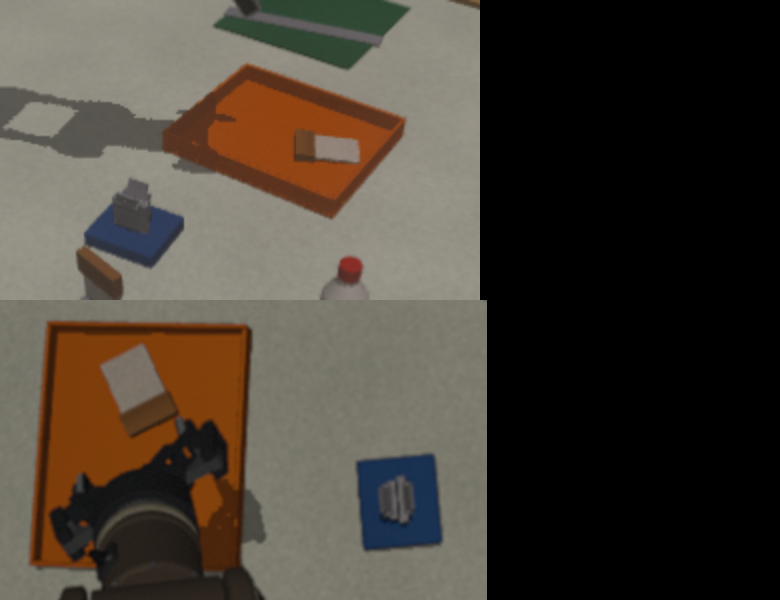

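The card lies flat in the tray, bar at about (150,412) in the lower panel, and the empty stand stands upright at (400,500). Now I find its fixed-jaw side and plan that grasp.

Run:
```python
from h import *; from rig import *
p=np.load("top1.npz")["p"];c=calibration("top")
H,S,V=cv2.split(cv2.cvtColor(p,cv2.COLOR_RGB2HSV))
b=blobs((H>105)&(H<125)&(S>150)&(V>40),20,c,500);print(*b,sep="\n")
m=((H>=8)&(H<20)&(S>110)&(S<215)&(V>50)); m[:,:90]=0;m[:230]=0;m[:,190:]=0
print("card",*blobs(m,12,c,40))
b=[q for q in b if q[2][1]>0][0];o=np.r_[b[2]];a=np.radians(b[4] if b[4]<90 else b[4]-180)
ex=np.r_[np.cos(a),np.sin(a)];ey=np.r_[-ex[1],ex[0]]
g=(S<90);g[:,:245]=0;g[:,:][:, 305:]=0;g[:290]=0;g[350:]=0
ys,xs=np.nonzero(g);P=ray(np.c_[xs,ys],60,c)[:,:2]-o;u,v=P@ex,P@ey
k=(abs(u)<35)&(abs(v)<25)
for lo in np.arange(-20,22,2.):
    q=k&(v>=lo)&(v<lo+2)
    if q.sum()>2: print(lo+1,q.sum(),u[q].min().round(1),u[q].max().round(1),V[ys[q],xs[q]].mean().round())
k=p[298:340,250:298];cv2.imwrite("pics/c4.png",cv2.resize(k[...,::-1],(576,504),interpolation=cv2.INTER_NEAREST))
```

```text
([353.0, 280.0], 1210, [548.9, -95.1], [85.3, 74.3], 166.1)
([430.0, 297.0], 1167, [517.9, -244.2], [86.0, 76.1], 163.3)
([273.0, 318.0], 1369, [474.8, 57.9], [84.9, 75.2], 5.6)
card ([142.0, 270.0], 632, [557.7, 302.3], [177.3, 73.6], 43.1) ([181.0, 336.0], 256, [454.5, 236.1], [101.6, 40.6], 176.8) ([102.0, 343.0], 49, [422.0, 386.2], [39.7, 21.7], 88.2)
-17.0 6 0.6 9.6 79.0
-15.0 17 -11.9 15.2 73.0
-13.0 21 -15.3 17.3 65.0
-11.0 26 -20.5 21.1 63.0
-9.0 28 -22.1 23.1 70.0
-7.0 30 -22.0 23.2 82.0
-5.0 28 -23.6 21.6 90.0
-3.0 27 -21.7 21.7 83.0
-1.0 29 -21.5 21.9 70.0
1.0 24 -19.5 18.5 83.0
3.0 23 -19.2 18.6 89.0
5.0 24 -19.1 18.8 77.0
7.0 23 -17.1 19.0 70.0
9.0 21 -17.0 15.7 66.0
11.0 21 -15.0 15.8 64.0
13.0 20 -14.8 14.2 65.0
15.0 17 -14.7 12.6 69.0
17.0 7 -5.4 7.2 76.0
```

View pics/c4.png

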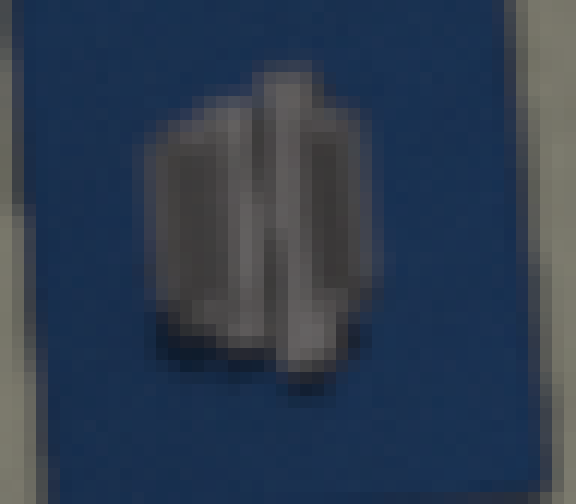

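The wide plate lies at v=-10 to -2, so the stand's y is world +y and jaw_1 is at about (475.4, 51.9).

Call:
step_arm:
  deltas:
    - [[0,0,0],[0,-8.3,0]]
    - [[0,0,0],[0,-8.3,0]]
    - [[0,0,0],[0,-8.3,0]]
    - [[0,0,0],[0,-8.3,0]]
    - [[0,0,0],[0,0,0]]
    - [[0,0,0],[0,0,-10.6]]
    - [[0,0,0],[0,0,-10.6]]
    - [[0,0,0],[0,0,-10.6]]
    - [[0,0,0],[0,0,-10.6]]
    - [[0,0,0],[0,0,-10.6]]
    - [[0,0,0],[0,0,-10.6]]
    - [[0,0,0],[0,0,0]]
    - [[0,0,0],[0,0,0]]
  newtons: 60

```text
clock: 26.25
tcp_pos: [507.9, 269.6, 218.9]
tool_rot: [-0.021, 0.678, 0.735, 0.007]
ft_force: [-0.4, 0.3, 0.3]
gripper_width: 85.3
gripper_force: 0.0
```

Run:
```python
from h import *
s,M=tool();print(M.round(3)); D=np.c_[[0,1.,0],[1,0,0],[0,0,-1]]
a=np.radians(5.6);D=np.c_[[-np.sin(a),np.cos(a),0],[np.cos(a),np.sin(a),0],[0,0,-1]]
print("rotvec tool deg",np.degrees(R.from_matrix(M.T@D).as_rotvec()).round(1))
print("shift after, cm",(D.T@(np.r_[475.4,51.9,130]-s["tcp_pos"])/10).round(2))
```

```text
t 26.25 tcp [507.9 269.6 218.9] tooly deg 4.6 z [-0.021  0.038 -0.999] F [-0.37  0.27  0.29] q [0.39 0.23 1.76 0.05 1.16 0.29] w 85.3
[[-0.08   0.997 -0.021]
 [ 0.996  0.08   0.038]
 [ 0.04  -0.018 -0.999]]
rotvec tool deg [-1.  -2.3 -1. ]
shift after, cm [-21.34  -5.36   8.89]
```

Call:
step_arm:
  deltas:
    - [[0,0,0],[-1,-2.3,-1]]
    - [[-5.33,-1.34,0],[0,0,0]]
    - [[-5.33,-1.34,0],[0,0,0]]
    - [[-5.34,-1.34,0],[0,0,0]]
    - [[-5.34,-1.34,0],[0,0,0]]
    - [[0,0,4.4],[0,0,0]]
    - [[0,0,4.4],[0,0,0]]
    - [[0,0,0],[0,0,0]]
    - [[0,0,0],[0,0,0]]
    - [[0,0,0],[0,0,0]]

```text
clock: 27.5
tcp_pos: [478.6, 52.4, 133.8]
tool_rot: [0.002, 0.671, 0.742, 0.001]
ft_force: [-0.3, 0.1, 0.7]
gripper_width: 85.0
gripper_force: 0.0
```

Run:
```python
from h import *
goto([475.4,51.9,27],5.6)
```

```text
t 27.5 tcp [478.6  52.4 133.8] tooly deg 5.7 z [ 0.005 -0.    -1.   ] F [-0.31  0.13  0.68] q [ 0.02  0.15  2.05 -0.    0.94 -0.08] w 85.0
need tool shift cm [-1.000e-02 -3.800e-01  1.068e+01]
tool z turn 0.1
```

Call:
step_arm:
  deltas:
    - [[0,-0.2,4],[0,0,0]]
    - [[0,-0.1,4],[0,0,0]]
    - [[0,0,1.5],[0,0,0]]
    - [[0,0,0],[0,0,0]]
    - [[0,0,0],[0,0,0]]
    - [[0,0,0],[0,0,0]]
  grip: 0.3

```text
clock: 28.25
tcp_pos: [475.4, 51.8, 38.2]
tool_rot: [0.001, 0.671, 0.742, 0.001]
ft_force: [0.3, -0.3, -0.4]
gripper_width: 55.4
gripper_force: 0.0
```

Run:
```python
from h import *
goto([475.4,51.9,27],5.6)
```

```text
t 28.25 tcp [475.4  51.8  38.2] tooly deg 5.7 z [ 0.004 -0.    -1.   ] F [ 0.26 -0.26 -0.39] q [ 0.02  0.32  2.09 -0.    0.73 -0.08] w 55.4
need tool shift cm [0.01 0.   1.12]
tool z turn 0.1
```

Call:
step_arm:
  deltas:
    - [[0,0,0.6],[0,0,0]]
    - [[0,0,0.4],[0,0,0]]
    - [[0,0,0],[0,0,0]]
    - [[0,0,0],[0,0,0]]
  grip: 0.09

```text
clock: 28.75
tcp_pos: [475.3, 51.7, 27.0]
tool_rot: [0.001, 0.671, 0.742, 0.001]
ft_force: [4.0, 0.2, 1.3]
gripper_width: 46.5
gripper_force: 2.4
```

Call:
step_arm:
  deltas:
    - [[0,0,0],[0,0,0]]
    - [[0,0,0],[0,0,0]]
    - [[0,0,0],[0,0,0]]
    - [[0,0,0],[0,0,0]]
  grip: -0.3

```text
clock: 29.25
tcp_pos: [475.9, 51.8, 27.6]
tool_rot: [0.002, 0.671, 0.742, 0.001]
ft_force: [5.4, -0.9, 3.7]
gripper_width: 42.5
gripper_force: 61.4
```

Call:
step_arm:
  deltas:
    - [[0,0,-0.2],[0,0,0]]
    - [[0,0,-0.3],[0,0,0]]
    - [[0,0,-0.5],[0,0,0]]
    - [[0,0,-1],[0,0,0]]
    - [[0,0,0],[0,0,0]]
    - [[0,0,0],[0,0,0]]

```text
clock: 30.0
tcp_pos: [473.7, 51.8, 46.8]
tool_rot: [0.0, 0.671, 0.742, -0.0]
ft_force: [-0.6, 0.4, -7.3]
gripper_width: 42.8
gripper_force: 62.3
```

The stand is lifted. I raise it, carry it to the tray and turn it square.

Call:
step_arm:
  deltas:
    - [[0,0,-2],[0,0,0]]
    - [[0,0,-3],[0,0,0]]
    - [[2,0,-3],[0,0,2]]
    - [[4,0,0],[0,0,2]]
    - [[4,0,0],[0,0,2]]
    - [[4,0,0],[0,0,0]]
    - [[4,0,0],[0,0,0]]
    - [[4,0,0],[0,0,0]]
    - [[2.5,0,0],[0,0,0]]
    - [[0,0,0],[0,0,0]]
    - [[0,0,0],[0,0,0]]
    - [[0,0,0],[0,0,0]]

```text
clock: 31.5
tcp_pos: [468.1, 295.4, 126.0]
tool_rot: [0.0, 0.709, 0.705, -0.001]
ft_force: [-0.1, -0.6, -8.5]
gripper_width: 43.2
gripper_force: 63.6
```

Run:
```python
from h import *; from rig import *
goto([472,304,33],-0.7)
p,d=get_image("top");cv2.imwrite("pics/t5.png",cv2.resize(p[200:380,60:320,::-1],(780,540)))
```

```text
t 31.5 tcp [468.1 295.4 126. ] tooly deg -0.3 z [-0.001 -0.001 -1.   ] F [-0.15 -0.63 -8.52] q [ 0.48  0.3   1.88 -0.    0.96  0.49] w 43.2
need tool shift cm [0.87 0.4  9.3 ]
tool z turn 0.4
```

View pics/t5.png

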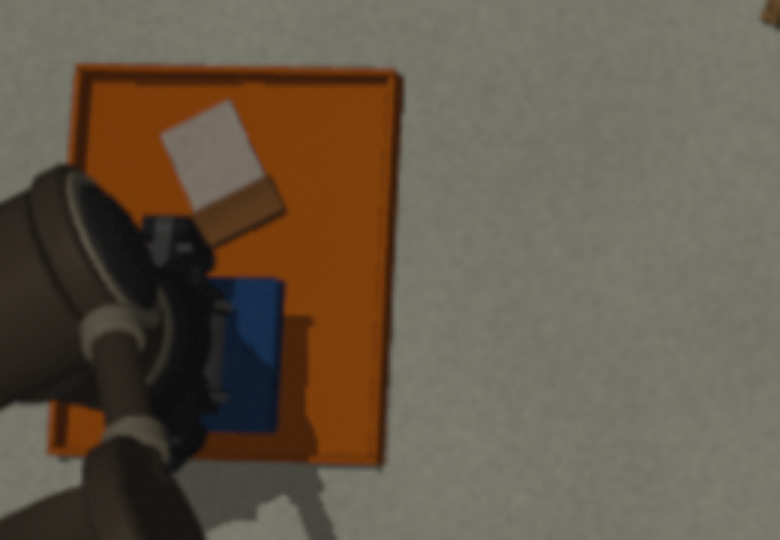

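The stand (blue, around (245,355)) hangs inside the tray walls, clear of the card's corner at (212,245). I lower it.

Call:
step_arm:
  deltas:
    - [[0,0.1,4],[0,0,0]]
    - [[0,0,3],[0,0,0]]
    - [[0,0,1],[0,0,0]]
    - [[0,0,0],[0,0,0]]
    - [[0,0,0],[0,0,0]]
    - [[0,0,0],[0,0,0]]

```text
clock: 32.3
tcp_pos: [470.9, 297.3, 48.2]
tool_rot: [0.001, 0.709, 0.705, 0.002]
ft_force: [-0.1, -0.4, -7.8]
gripper_width: 43.1
gripper_force: 63.5
```

Call:
step_arm:
  deltas:
    - [[0,0,0.5],[0,0,0]]
    - [[0,0,0.2],[0,0,0]]
    - [[0,0,0.2],[0,0,0]]
    - [[0,0,0],[0,0,0]]

```text
clock: 32.8
tcp_pos: [469.2, 296.4, 37.2]
tool_rot: [0.0, 0.709, 0.706, -0.0]
ft_force: [0.2, -0.1, -8.1]
gripper_width: 42.7
gripper_force: 63.7
```

Call:
step_arm:
  deltas:
    - [[0,0,0.2],[0,0,0]]
    - [[0,0,0],[0,0,0]]
    - [[0,0,0],[0,0,0]]

```text
clock: 33.17
tcp_pos: [469.6, 296.6, 35.6]
tool_rot: [0.0, 0.709, 0.706, -0.0]
ft_force: [0.0, -0.4, -7.0]
gripper_width: 42.6
gripper_force: 63.7
```

Call:
step_arm:
  deltas:
    - [[0,0,0.2],[0,0,0]]
    - [[0,0,0],[0,0,0]]
    - [[0,0,0],[0,0,0]]

```text
clock: 33.55
tcp_pos: [469.5, 296.5, 33.5]
tool_rot: [0.0, 0.709, 0.706, -0.0]
ft_force: [0.7, 0.9, -7.8]
gripper_width: 42.8
gripper_force: 63.7
```

Call:
step_arm:
  deltas:
    - [[0,0,0.15],[0,0,0]]
    - [[0,0,0],[0,0,0]]
    - [[0,0,0],[0,0,0]]

```text
clock: 33.92
tcp_pos: [469.8, 296.7, 32.8]
tool_rot: [0.0, 0.709, 0.706, 0.0]
ft_force: [-3.5, -1.8, 0.9]
gripper_width: 42.6
gripper_force: 64.7
```

The stand is on the tray floor: z is 32.8 as expected and the load is gone. I open and rise.

Call:
step_arm:
  deltas:
    - [[0,0,0],[0,0,0]]
    - [[0,0,0],[0,0,0]]
    - [[0,0,0],[0,0,0]]
    - [[0,0,0],[0,0,0]]
    - [[0,0,-2],[0,0,0]]
    - [[0,0,-5],[0,0,0]]
    - [[0,0,-5],[0,0,0]]
    - [[-3,0,-4],[0,0,0]]
    - [[-6,0,0],[0,0,0]]
    - [[-6,0,0],[0,0,0]]
    - [[-6,0,0],[0,0,0]]
    - [[-6,0,0],[0,0,0]]
    - [[0,0,0],[0,0,0]]
    - [[0,0,0],[0,0,0]]
  grip: 0.8

```text
clock: 35.67
tcp_pos: [468.3, 26.7, 192.2]
tool_rot: [0.0, 0.709, 0.705, 0.0]
ft_force: [-0.5, 1.0, 0.5]
gripper_width: 76.7
gripper_force: 0.0
```

Run:
```python
from h import *; from rig import *
tool()
p,d=get_image("top");c=calibration("top")
H,S,V=cv2.split(cv2.cvtColor(p,cv2.COLOR_RGB2HSV))
m=(H>105)&(H<125)&(S>150)&(V>40)
print(*blobs(m,20,c,200),sep="\n");print(*blobs(m[:,:220],25,c,200))
m=(H>=8)&(H<20)&(S>110)&(S<215)&(V>50); m[:,:220]=0;m[:230]=0
[print(b) for b in blobs(m,118,c,20)]
im=np.zeros((600,780,3),np.uint8);im[:300,:400]=cv2.resize(p[150:390,60:520],(400,300))[:, :400] if 0 else cv2.resize(p[150:390,60:380],(400,300))
p,d=get_image("scene");im[300:,:480]=cv2.resize(p[100:350,120:520],(480,300));cv2.imwrite("pics/m6.png",im[...,::-1])
```

```text
t 35.67 tcp [468.3  26.7 192.2] tooly deg -0.3 z [ 0.  0. -1.] F [-0.52  0.97  0.53] q [-0.04  0.05  2.03  0.    1.07 -0.03] w 76.7
([354.0, 280.0], 1188, [549.0, -94.7], [85.3, 75.3], 166.1)
([430.0, 297.0], 1165, [517.9, -244.2], [86.0, 76.1], 163.3)
([146.0, 320.0], 1304, [468.5, 301.9], [85.0, 77.4], 179.5)
([146.0, 320.0], 1304, [468.3, 300.6], [84.6, 77.1], 179.5)
([358.0, 272.0], 208, [548.9, -94.8], [55.5, 12.1], 166.8)
([444.0, 290.0], 212, [518.1, -244.2], [54.9, 12.2], 163.3)
```

View pics/m6.png

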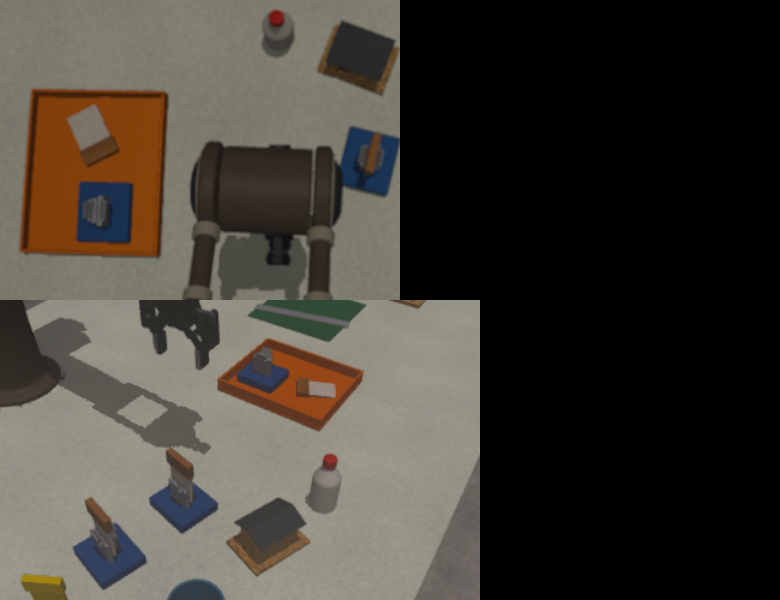

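Both views show the stand upright in the tray ((105,212), upper panel) beside the flat card (92,133). The sound stands and bystanders are in place and the arm is clear, so I hand in.

```bash
python3 -c "
from rig import *;print(close_job())"
```

```text
the job is handed in; nothing more can be done
None
```

The job is handed in: the weak clip was the stand nearest the tray, and its card now lies in the tray with its empty stand upright beside it; the two sound stands keep their cards fully down but slid about 3 mm during the tug tests, and the house model, glue bottle and mug were not touched.

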